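# Lift the stylus and run the probe boom out to the index clip

## Robot

A 6-joint arm with a two-finger parallel gripper is mounted at the origin on the work surface. World frame = base frame: x ahead of the robot, y to its left, z up, the work surface at z = 0. Lengths are in m, angles in rad, forces in N, time in s.
With the tool pointing down it reaches from about 0.425 to 0.95 m from the base axis. Payload 3.5 kg.
Tool frame: the origin (TCP) lies at the very end of the fingers, on their centre line; the grasp point (between the pads) lies 19 mm behind it; z points along the fingers, y is the direction in which the jaws open and shut (so a half turn about z gives the same grasp; the last joint's range is limited). The gripper opens to 85 mm and grips with 20 to 120 N. Pads are 22 mm wide; open, the fingers measure 114 mm over their backs; the gripper's body (76 mm by 85 mm) begins 54 mm behind the grasp point. The pads swing forward as they close: fully open they stand 13 mm farther back than shut.
Start: joints at [1.026, 0.286, 1.577, -0, 1.279, -0.15], TCP at [0.26, 0.623, 0.231] pointing down, gripper open.
Joint ranges: [-2.77, 2.77], [-0.9, 2.22], [0.21, 2.48], [-1.53, 4.67], [0.24, 2.81], [-2.84, 2.84]. Speed limits (rad/s): [2.79, 2.79, 3.14, 3.14, 3.14, 3.14].

## Interface

Orientations are given as a unit quaternion [x, y, z, w].
In Python, from plant import get_state, read_camera, get_calibration, ticket, search_frame, cut_out, pinpoint gives the robot as it stands.
- The arm moves only by the tool move_arm, never from a script. Its argument "plan" is a list that holds one entry, the list of rows, each a list of 7 numbers: the turn, a rotation vector about the tool's x, y, z in degrees, then the shift along the tool's x, y, z in m, then the finger opening in m, from 0 to 0.0854. In form: [[[ax, ay, az, x, y, z, hand], ...]]. A call has exactly 5 rows; each row is the pose to reach, as a shift and turn from the pose measured when the call began, along the tool's axes at that moment; what a row does not reach only later rows make up. A row lasts 1/8 s, in which the tool goes at most 62.5 mm and 10.7 degrees, less where a joint would pass 70% of its speed; a pose out of reach is approached as far as the arm can. A call with a gripper value outside its range is refused whole. The fingers move at their own pace and stop on an object; "force" is the grip in N (left out, the last holds). Time passes only in rows, so rows that repeat a pose let the fingers close, or fill a call up. It gives the time, the measured TCP pose, the force and the opening at its end, in the units of the state.
- get_state(): the state, without advancing time (a new reading comes with each control period).
- read_camera(name): name is "side" or "top"; returns the picture (384x512x3 uint8, red, green, blue); there is no depth.
- get_calibration(name): a dict with "mtx" (3x3 intrinsics, pixels), "extrinsics" (4x4, takes a point from camera to world coordinates). Camera axes: x right, y up, looking along -z (the intrinsics and any distortion apply to the point x, -y, -z); pixel columns grow to the right and rows downward; lengths in m; the calibration is good to about 2 mm. A picture is of the moment at which its call begins. get_calibration takes no time and is no camera call.
- ticket.sign_off(): hands the job in, once; it reports no verdict.
Trained networks look in the newest picture that a camera, given by its name, has taken for a name from the list of things; names that differ only in an ending like _2 or _b are one class to them, and where a whole thing is asked for, a point or a joint stands for the part that bears it (a point fixed in the world has none). Each returns a list of dicts, best first, with "p" (0 to 1); they miss things now and then, are a little off and sometimes report something else, mostly with a low value. They report only what shows in the picture. A call takes as long as a camera call.
- search_frame(camera, query): "centre" ([column, row] in pixels, amid what is visible of it).
- cut_out(camera, query): "pixels" (384x512 bool, what is visible of it) and "centre" ([column, row] in pixels, amid what is visible of it).
- pinpoint(camera, query): "centre" ([column, row] in pixels: a listed point, or the origin of a listed thing).
The state is a dict: "time": time; "qpos": joint angles; "dq": joint speeds; "joint_efforts": joint torques, N m; "eef_pos": TCP position; "tcp_rot": TCP orientation; "contact_force": force on the tool from outside, world axes, zero at the start; "wrist_torque": the same for the moment, N m; "opening": opening from 0.0 (shut) to 1.0 (fully open).
Only numpy, scipy, OpenCV 4.12 (cv2) and the standard library are available. Lean on these libraries where they do the work, as an engineer would, in place of code of your own. Each camera call takes 0.05 s, during which the arm holds its last target.

## Task

Raise the small yellow-tipped lever on the end of the boom's head all the way up, so that the stylus is lifted off the plate before the boom moves. Then squeeze the red lock button into the black grip block, keep it squeezed while you slide the boom out until its red pointer stands at the middle of the yellow clip on the scale, and finish still holding it there with the button squeezed in and the stylus still lifted. Leave everything else on the bench where it is.

Things in the scene. Friction and masses are not known exactly. Their poses are not given: they have to be found in the camera images.
- stand: Fixed white boom stand; origin on the bench below the grip's place with the boom in, z up; the boom slides out along its -y. Base x -75..75, y -230..210, 20 high. At y = 165 a column (44 dia, 153 high, 52 mm clamp block); from it the outer tube (34 wide, 130 high) to y = 25. Scale rule on the base at x = 60 (22 wide, top 28 high); blue test plate under the head, 26 high.
- boom (a joint): How far the boom is out, m: 0 in (home), 0.160 fully out. It carries head, grip block, lever, stylus and pointer. It starts locked at home by a catch (about 4 mm of play, do not force it); with the red button squeezed in it slides with about 2 to 4 N.
- grip (a point): Black upright grip block on the boom's head, 26 (x) x 34 (y) x 60 high; this point is its centre, 158 above the bench; axes as the stand's. Pinch it across x at about its centre height to press the button. The head below (30 wide, top 131 high) reaches 22 mm towards the tube and 64 mm outwards of it; the pointer's thin bracket sticks out to +x, at most 108 high.
- button_face (a point): Centre of the outer face of the red round lock button (24 dia) on the grip block's +x side, at the height of the grip's centre. It stands 7 mm proud of the block when free, 2 mm when fully squeezed in (so block and button measure 33, then 28 mm across).
- button (a joint): Travel of the lock button, m: 0 free (boom locked at home), 0.005 fully squeezed in. It springs back when let go (to about 0.0025 once the boom is out). Needs about 6 N to start and 9 N fully in; squeezed in by more than 3.5 mm counts as squeezed.
- lever (a joint): Lever angle, rad: 0 down (the lever droops 0.25 rad below level), 1.0 fully up at its stop (0.75 above level). Moves with about 1 N at the handle and stays where it is left. Raising it lifts the steel stylus off the plate by up to 12 mm.
- lever_handle (a point): Centre of the lever's yellow handle: a barrel 16 dia, 20 long, lying along the stand's x. It swings in the stand's y-z plane, 75 mm from lever_pivot on its outer (-y) side; about 100 above the bench when down, 170 when up. Pinch its flat ends from above (across x); it may turn between the fingers as it rises.
- lever_pivot (a point): Pivot of the lever, on the head's outer end, 119 mm above the bench, 56 mm to -y of the grip's centre; it moves with the boom. Its axis is along the stand's x.
- pointer (a point): Lower tip of the red pointer, just above the scale rule, 38 mm above the bench, 62 mm to +x of the grip's centre line and level with the grip's centre in y. Moves with the boom.
- clip: Yellow index clip fixed on the scale rule: 28 (x) x 10 (y), top 33 high; origin on the bench under its middle, axes as the stand's. The pointer passes above it and is at the mark when both have the same y in the stand's frame; each mm of boom moves it 1 mm.
- tip_jar: Bystander, not to be moved: small amber glass jar with black lid, 34 dia x 45 high, standing on the stand's base on the column side (mm); origin at its underside.
- petri: Bystander, not to be moved: clear closed dish 92 dia x 17 high lying on the bench beyond the stand (mm); origin at its underside.
- slide_box: Bystander, not to be moved: blue and white slide box 87 x 36 x 32 on the bench (mm); origin at its underside.
- amber: Bystander, not to be moved: amber bottle with black cap, 66 dia x 130 high (mm); origin at its underside.
- white_jar: Bystander, not to be moved: white jar, 72 dia x 85 high (mm); origin at its underside.
- flask: Bystander, not to be moved: conical glass flask, 84 dia x 104 high (mm); origin at its underside.

How it is judged:
On the way, in this order (a step that is already met when the one before it is completed fails the run):
1. the lever is raised, the boom not yet moved (value of joint lever above 0.7 rad and distance of lever_pivot from where it was at the start of the episode below 0.005 m), for 0.2 s.
2. the lock button is squeezed in with the fingers, the lever still up (value of joint lever above 0.7 rad and value of joint button above 0.0035 m and contact force between the fingers and boom_c7 above 3 N), for 0.2 s.
At the end, for the whole second after the job is handed in: The pointer is within 5 mm of the clip's middle along the scale and at rest, the lever is up (above 0.7 rad), and the fingers are still holding the grip with the button squeezed in more than 3.5 mm (all of step 2 and y of pointer in the frame of clip between -0.005 and 0.005 m and velocity of joint boom between -0.01 and 0.01 m/s); the arm keeps its last pose, push and grip.
It fails at once if the boom is moved more than 6 mm with the lever down (distance of lever_pivot from where it was at the start of the episode above 0.006 m and value of joint lever below 0.5 rad).
It fails at once if a bystander is moved more than 20 mm (distance of any of tip_jar, petri, slide_box, amber, white_jar, flask from where it was at the start of the episode above 0.02 m).
It also fails if it takes over 45 s, if anything falls off the work surface, if the arm or the gripper's body presses on something with over 40 N, if the wrist force passes 120 N, or if a joint passes its speed limit or range.

## Working session

There is one attempt and no reset: what is moved stays moved. The work goes in short steps, Python scripts to look and compute and a tool call to move; the robot and the scene stay as the last step left them, time stands still between calls to the robot, and variables do not carry over. Pictures are saved under pics/ and viewed, and the job is handed in when it is done.

Besides the shell and the picture viewer there is one more tool, called after "Request:" as a command line: name --argument value ..., lists and objects as JSON in quotes. move_arm: Moves the arm, as the interface text tells. Its arguments: {"type":"object","properties":{"plan":{"type":"array","items":{"type":"array","items":{"type":"array","items":{"type":"number"}}}},"force":{"type":"number"}},"required":["plan"]}

```bash
ls; mkdir -p pics
cat > h.py <<'E'
import numpy as np, cv2
from plant import *
def snap(n,f):
    im=read_camera(n); cv2.imwrite('pics/'+f,im[:,:,::-1]); return im
def cal(n):
    c=get_calibration(n); return c
E
python3 - <<'E'
from h import *
snap('side','s0.png');snap('top','t0.png')
for n in('side','top'):
    c=get_calibration(n);print({k:(np.round(v,4).tolist() if not isinstance(v,str) else v) for k,v in c.items()})
    for q in['grip','button_face','lever_handle','lever_pivot','pointer','clip','stand']:
        print(n,q,[(np.round(d['centre'],1).tolist(),round(d['p'],2)) for d in pinpoint(n,q)[:2]])
print(get_state())
E
```

```text
pics
{'mtx': [[362.9648, 0.0, 252.1522], [0.0, 362.9648, 190.7429], [0.0, 0.0, 1.0]], 'extrinsics': [[-0.7802, 0.4729, -0.4096, 0.1729], [-0.6255, -0.5983, 0.5008, 0.4688], [-0.0082, 0.6469, 0.7625, 0.8874], [0.0, 0.0, 0.0, 1.0]]}
side grip [([222.7, 213.6], 0.67)]
side button_face [([221.9, 209.1], 0.54)]
side lever_handle [([257.1, 198.2], 0.45)]
side lever_pivot [([234.7, 211.3], 0.83)]
side pointer [([209.9, 228.3], 0.84)]
side clip [([235.8, 213.6], 0.23)]
side stand [([222.2, 248.6], 0.96)]
{'mtx': [[365.0464, 0.0, 251.6945], [0.0, 365.0464, 191.2599], [0.0, 0.0, 1.0]], 'extrinsics': [[0.0224, 0.9872, -0.158, 0.3599], [-0.9993, 0.0269, 0.0262, -0.001], [0.0301, 0.1573, 0.9871, 1.4421], [0.0, 0.0, 0.0, 1.0]]}
top grip [([219.5, 184.7], 0.73)]
top button_face []
top lever_handle [([249.3, 194.5], 0.39)]
top lever_pivot [([230.2, 187.9], 0.57)]
top pointer [([219.9, 174.3], 0.86), ([122.1, 183.9], 0.37)]
top clip [([230.8, 184.2], 0.52)]
top stand [([219.4, 192.0], 0.93)]
{'time': 0.8, 'qpos': array([ 1.02601740e+00,  2.86285599e-01,  1.57668082e+00, -3.56338172e-05,
        1.27859875e+00, -1.49992317e-01]), 'dq': array([-8.11352937e-04,  2.34988870e-04, -5.71936201e-05,  2.99294270e-04,
       -2.24768466e-04,  1.88332662e-04]), 'joint_efforts': array([-7.54957200e-04, -4.05917037e+01, -2.92921329e+01, -1.50245696e-04,
        5.44591130e-04,  1.20264843e-05]), 'eef_pos': array([0.25958495, 0.62308246, 0.23134488]), 'tcp_rot': array([1.96108889e-01, 9.80582125e-01, 7.11137769e-06, 2.07204984e-05]), 'contact_force': array([ 0.5575942 , -0.91973739,  0.70202308]), 'wrist_torque': array([ 0.02726095, -0.01985494, -0.05050691]), 'opening': 1.0010221863529865}
```

Run:
```python
import cv2
a=cv2.imread('pics/s0.png');b=cv2.imread('pics/t0.png')
print(a.shape)
cv2.imwrite('pics/s0z.png',cv2.resize(a[130:310,100:340],None,fx=3.3,fy=3.3,interpolation=cv2.INTER_CUBIC))
cv2.imwrite('pics/t0z.png',cv2.resize(b[110:290,100:340],None,fx=3.3,fy=3.3,interpolation=cv2.INTER_CUBIC))
```

```text
(384, 512, 3)
```

View pics/s0.png

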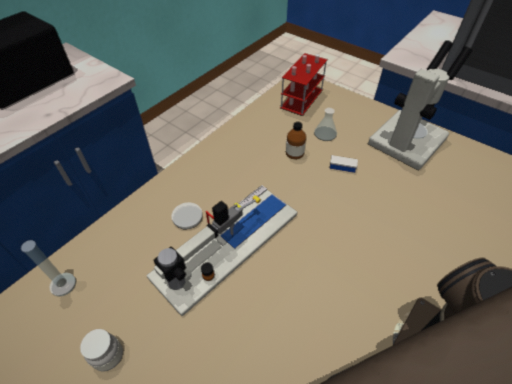

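View pics/t0.png

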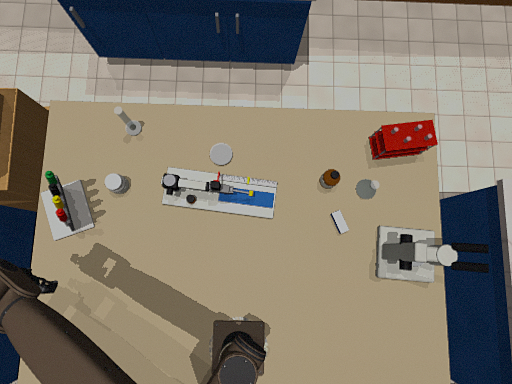

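View pics/s0z.png

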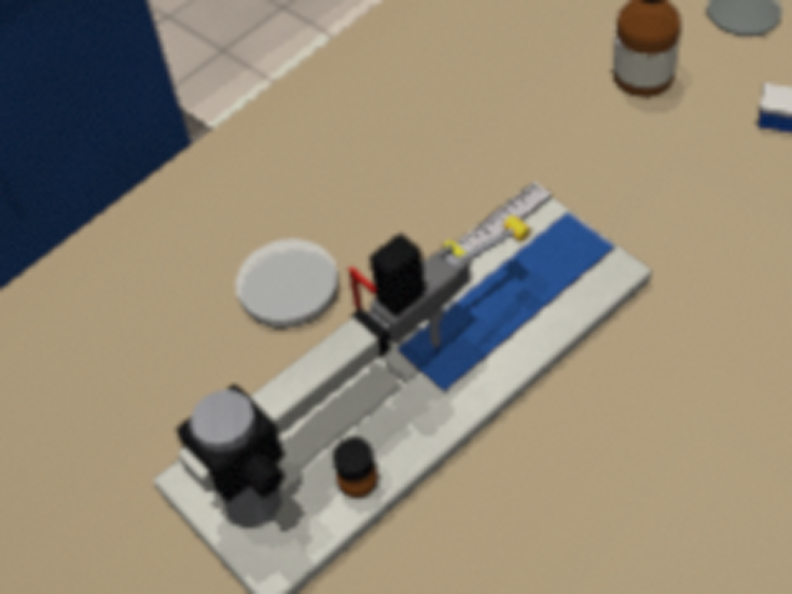

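View pics/t0z.png

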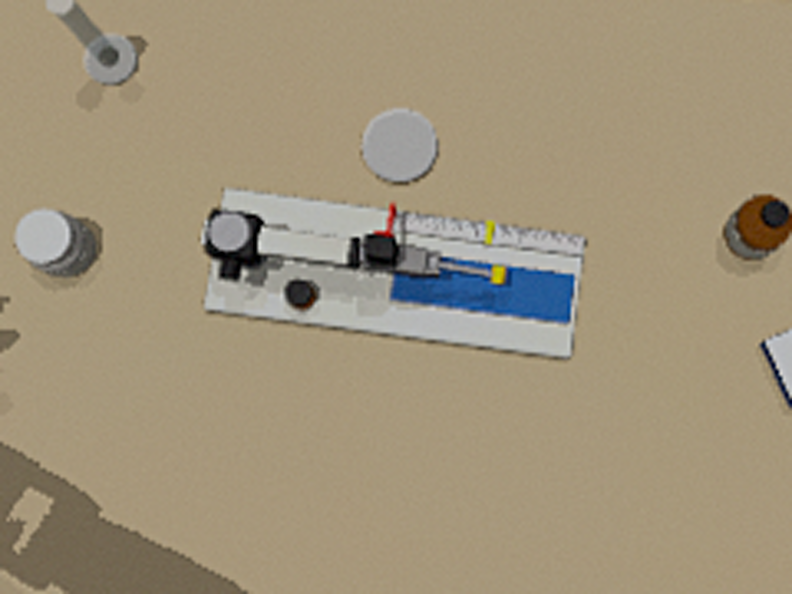

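```bash
cat >> h.py <<'E'
def proj(n,P):
    c=get_calibration(n);E=np.array(c['extrinsics']);K=np.array(c['mtx'])
    p=(np.c_[P,np.ones(len(P))]@np.linalg.inv(E).T)[:,:3]*[1,-1,-1]
    q=p@K.T; return q[:,:2]/q[:,2:]
def T(s,P):
    x,y,a=s; c,d=np.cos(a),np.sin(a); P=np.atleast_2d(np.array(P,float))
    return np.c_[x+c*P[:,0]-d*P[:,1], y+d*P[:,0]+c*P[:,1], P[:,2]]
E
python3 - <<'E'
from h import *
from scipy.optimize import least_squares
Z=lambda x,y,ox,oy:[ox+(x+.5)/3.3-.5,oy+(y+.5)/3.3-.5]
# top corners: base top
obs=[('top',(.075,.21,.02),Z(224,188,100,110)),('top',(.075,-.23,.02),Z(585,238,100,110)),('top',(-.075,-.23,.02),Z(571,354,100,110)),('top',(-.075,.21,.02),Z(206,311,100,110)),
('side',(-.075,-.23,.02),Z(651,273,100,130)),('side',(.075,.21,.02),Z(157,482,100,130)),
('top',(0,0,.158),[219.5,184.7]),('side',(0,0,.158),[222.7,213.6]),('top',(.062,0,.038),[219.9,174.3]),('side',(.062,0,.038),[209.9,228.3]),
('top',(0,-.056,.119),[230.2,187.9]),('side',(0,-.056,.119),[234.7,211.3]),
('top',(0,-.056-.0727,.1004),Z(498,274,100,110)),('side',(0,-.056-.0727,.1004),Z(515,228,100,130)),
('top',(0,0,0),[219.4,192]),('side',(0,0,0),[222.2,248.6])]
f=lambda s:np.concatenate([proj(n,T(s,P))[0]-o for n,P,o in obs])
r=least_squares(f,[.4,.1,0],loss='soft_l1')
print(r.x,np.degrees(r.x[2]))
for (n,P,o),e in zip(obs,f(r.x).reshape(-1,2)):print(n,P,np.round(o,1),np.round(e,1))
s=r.x
# clip: y from top yellow
for y in np.arange(-.14,-.07,.01):
    print(round(y,2),proj('top',T(s,(.06,y,.033)))[0].round(1),proj('side',T(s,(.06,y,.033)))[0].round(1))
print('clip obs',Z(490,232,100,110),Z(453,248,100,130),Z(515,228,100,130))
print('handle',T(s,(0,-.1287,.1004)),'up', T(s,(0,-.056-.075*np.cos(.75),.119+.075*np.sin(.75))),'grip',T(s,(0,0,.158)))
E
```

```text
[ 0.5814692   0.09715726 -0.09732014] -5.576033399000974
top (0.075, 0.21, 0.02) [167.5 166.6] [-0.5  0.2]
top (0.075, -0.23, 0.02) [276.9 181.8] [ 0.2 -1.3]
top (-0.075, -0.23, 0.02) [272.7 216.9] [0.3 0.9]
top (-0.075, 0.21, 0.02) [162.1 203.9] [-1.1  0.2]
side (-0.075, -0.23, 0.02) [296.9 212.4] [ 0.4 -2. ]
side (0.075, 0.21, 0.02) [147.2 275.7] [-1.5 -0.7]
top (0, 0, 0.158) [219.5 184.7] [-4.8  1.1]
side (0, 0, 0.158) [222.7 213.6] [-2.6 -0.4]
top (0.062, 0, 0.038) [219.9 174.3] [-0.9  1.3]
side (0.062, 0, 0.038) [209.9 228.3] [-1.3 -1.9]
top (0, -0.056, 0.119) [230.2 187.9] [0.4 1.6]
side (0, -0.056, 0.119) [234.7 211.3] [ 2.1 -1.5]
top (0, -0.1287, 0.1004) [250.6 192.7] [-0.4  0. ]
side (0, -0.1287, 0.1004) [255.7 198.7] [0.1 0.2]
top (0, 0, 0) [219.4 192. ] [-2.   0.6]
side (0, 0, 0) [222.2 248.6] [ 2.1 -2. ]
-0.14 [254.4 180.7] [244.1 200.2]
-0.13 [251.8 180.4] [241.7 202. ]
-0.12 [249.3 180.1] [239.3 203.9]
-0.11 [246.8 179.8] [236.9 205.8]
-0.1 [244.3 179.5] [234.5 207.7]
-0.09 [241.7 179.2] [232.1 209.6]
-0.08 [239.2 178.9] [229.6 211.6]
-0.07 [236.7 178.5] [227.2 213.6]
clip obs [248.13636363636365, 179.95454545454544] [236.92424242424244, 204.8030303030303] [255.71212121212125, 198.74242424242425]
handle [[ 0.56896386 -0.03093375  0.1004    ]] up [[ 0.57069569 -0.01319475  0.17012291]] grip [[0.5814692  0.09715726 0.158     ]]
```

```bash
cat >> h.py <<'E'
from scipy.spatial.transform import Rotation as R
S=np.array([0.58147,0.09716,-0.09732])
def Rt(s=S):
    a=s[2]; y=[np.cos(a),np.sin(a),0]; z=[0,0,-1]; return R.from_matrix(np.c_[np.cross(y,z),y,z])
def go(P,s=S,stand=True):
    st=get_state(); r=R.from_quat(st['tcp_rot']); t=T(s,P)[0] if stand else np.array(P)
    print('turn',np.degrees((r.inv()*Rt(s)).as_rotvec()).round(2),'shift',r.inv().apply(t-st['eef_pos']).round(4),'t',st['time'].__round__(2),'F',np.round(st['contact_force'],1),'op',round(st['opening']*.0854,4))
def instand(p,s=S):
    c,d=np.cos(s[2]),np.sin(s[2]);v=np.array(p)-[s[0],s[1],0];return np.array([c*v[0]+d*v[1],-d*v[0]+c*v[1],v[2]])
E
python3 - <<'E'
from h import *
go((0,-.1287,.24))
E
```

```text
turn [ 0.    0.   72.96] shift [-0.5371 -0.4847 -0.0086] t 0.8 F [ 0.6 -0.9  0.7] op 0.0855
```

Request:
move_arm --plan '[[[0,0,9,-0.045,-0.04,-0.009,0.0854],[0,0,18,-0.09,-0.081,-0.009,0.0854],[0,0,27,-0.134,-0.121,-0.009,0.0854],[0,0,36,-0.179,-0.162,-0.009,0.0854],[0,0,45,-0.224,-0.202,-0.009,0.0854]]]' --force 20

```text
time: 1.42
eef_pos: [0.3892, 0.3488, 0.2407]
tcp_rot: [0.558, 0.83, 0.0, 0.0]
contact_force: [1.0, 1.2, 0.1]
opening: 0.997
```

```bash
python3 -c "
from h import *
go((0,-.1287,.24))"
```

```text
turn [ 6.000e-02 -2.000e-02  2.768e+01] shift [-0.4194  0.0236  0.0007] t 1.43 F [1.  1.2 0.1] op 0.0851
```

Request:
move_arm --plan '[[[0,0,7,-0.055,0.003,0,0.0854],[0,0,14,-0.11,0.006,0,0.0854],[0,0,20,-0.165,0.009,0,0.0854],[0,0,26,-0.22,0.012,0,0.0854],[0,0,27.7,-0.275,0.015,0,0.0854]]]'

```text
time: 2.05
eef_pos: [0.5072, 0.0979, 0.2411]
tcp_rot: [0.741, 0.671, 0.001, 0.0]
contact_force: [1.0, 0.3, -0.4]
opening: 1.002
```

```bash
python3 -c "
from h import *
go((0,-.1287,.24))"
```

```text
turn [ 0.12 -0.05 -0.11] shift [-0.1221  0.0742  0.0012] t 2.05 F [ 1.   0.3 -0.4] op 0.0855
```

Request:
move_arm --plan '[[[0,0,0,-0.04,0.025,0,0.06],[0,0,0,-0.08,0.05,0,0.06],[0,0,0,-0.122,0.074,0.001,0.06],[0,0,0,-0.122,0.074,0.02,0.06],[0,0,0,-0.122,0.074,0.04,0.06]]]'

```text
time: 2.68
eef_pos: [0.5684, -0.0305, 0.1999]
tcp_rot: [0.741, 0.671, 0.001, 0.0]
contact_force: [-0.1, 0.0, 0.3]
opening: 0.705
```

Run:
```python
from h import *
a=snap('side','s1.png');b=snap('top','t1.png')
go((0,-.1287,.0814)); print(instand(get_state()['eef_pos']))
z=lambda i,x,y:cv2.resize(i[y:y+140,x:x+160,::-1],None,fx=2.5*1,fy=2.5,interpolation=cv2.INTER_CUBIC)
cv2.imwrite('pics/c1.png',np.hstack([z(a,170,130),z(b,170,120)]))
```

```text
turn [-0.31 -0.12 -0.04] shift [-0.0016  0.0035  0.1156] t 2.77 F [-0.3 -0.6 -2.3] op 0.0602
[-0.00291047 -0.12732329  0.1969798 ]
```

View pics/c1.png

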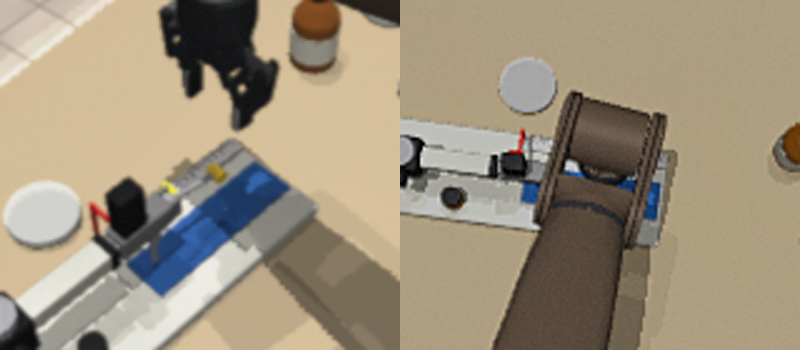

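Request:
move_arm --plan '[[[0,0,0,-0.0015,0.0035,0.03,0.06],[0,0,0,-0.0015,0.0035,0.06,0.06],[0,0,0,-0.0015,0.0035,0.09,0.06],[0,0,0,-0.0015,0.0035,0.115,0.06],[0,0,0,-0.0015,0.0035,0.1155,0.06]]]'

```text
time: 3.4
eef_pos: [0.5668, -0.0292, 0.0793]
tcp_rot: [0.74, 0.672, -0.003, -0.005]
contact_force: [-0.4, -0.5, -0.8]
opening: 0.699
```

Run:
```python
from h import *
a=snap('side','s2.png')
go((0,-.1287,.0814)); print(instand(get_state()['eef_pos']))
z=lambda i,x,y:cv2.resize(i[y:y+120,x:x+160,::-1],None,fx=5*1,fy=5,interpolation=cv2.INTER_CUBIC)
cv2.imwrite('pics/c2.png',z(a,180,130))
```

```text
turn [-0.42 -0.14  0.04] shift [-0.0012  0.0009 -0.0005] t 3.45 F [ 1.3 -0.   0.4] op 0.0595
[-0.00091701 -0.12749938  0.08094366]
```

View pics/c2.png

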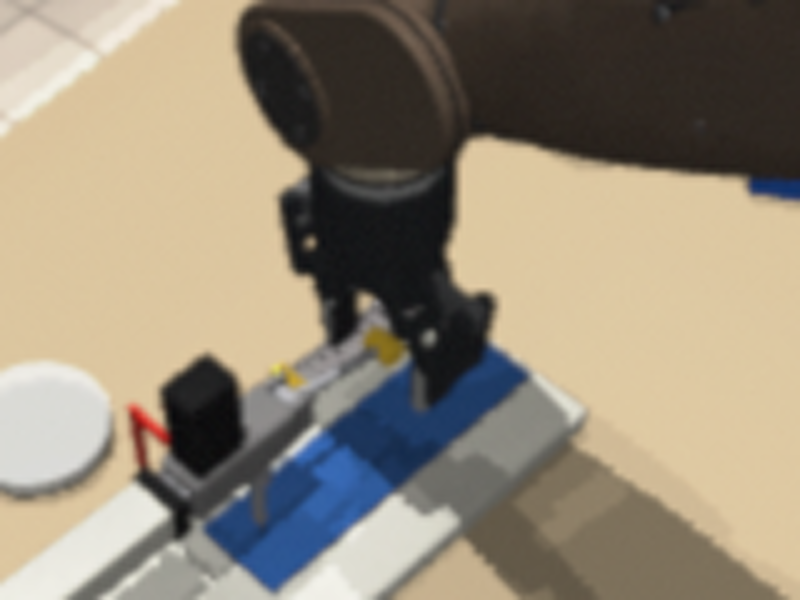

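Request:
move_arm --plan '[[[0,0,0,-0.001,0.001,0,0.04],[0,0,0,-0.001,0.001,0,0.03],[0,0,0,-0.001,0.001,0,0.012],[0,0,0,-0.001,0.001,0,0.012],[0,0,0,-0.001,0.001,0,0.012]]]' --force 20

```text
time: 4.08
eef_pos: [0.5693, -0.0307, 0.0817]
tcp_rot: [0.741, 0.672, -0.001, -0.003]
contact_force: [-3.4, 1.1, 4.3]
opening: 0.225
```

Run:
```python
from h import *
a=snap('side','s3.png')
go((0,-.1287,.0814)); print(instand(get_state()['eef_pos']))
z=lambda i,x,y:cv2.resize(i[y:y+120,x:x+160,::-1],None,fx=5*1,fy=5,interpolation=cv2.INTER_CUBIC)
cv2.imwrite('pics/c3.png',z(a,180,130))
```

```text
turn [-0.39 -0.15  0.03] shift [-0.0003 -0.0003  0.0003] t 4.12 F [-2.6  1.3  5.8] op 0.0196
[ 0.00035143 -0.12840616  0.08170985]
```

View pics/c3.png

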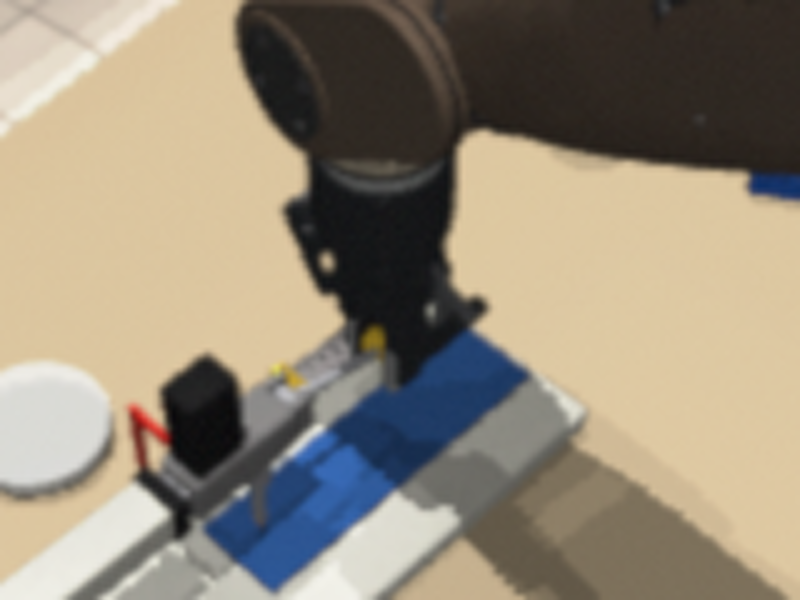

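Request:
move_arm --plan '[[[0,0,0,-0.002,0,-0.0148,0.012],[0,0,0,-0.0015,0,-0.03,0.012],[0,0,0,0.002,0,-0.0443,0.012],[0,0,0,0.0085,0,-0.0575,0.012],[0,0,0,0.0085,0,-0.0575,0.012]]]'

```text
time: 4.75
eef_pos: [0.5703, -0.0221, 0.1407]
tcp_rot: [0.74, 0.672, -0.002, -0.003]
contact_force: [-4.6, -2.0, 1.4]
opening: 0.227
```

Run:
```python
from h import *
a=snap('side','s4.png')
go((0,-.1109,.1514)); print(instand(get_state()['eef_pos']))
z=lambda i,x,y:cv2.resize(i[y:y+120,x:x+160,::-1],None,fx=5*1,fy=5,interpolation=cv2.INTER_CUBIC)
cv2.imwrite('pics/c4.png',z(a,180,130))
```

```text
turn [-0.42 -0.12  0.07] shift [ 0.009  -0.0006 -0.0111] t 4.8 F [-3.8 -1.1  1.8] op 0.0197
[ 0.00051009 -0.11992167  0.1402823 ]
```

View pics/c4.png

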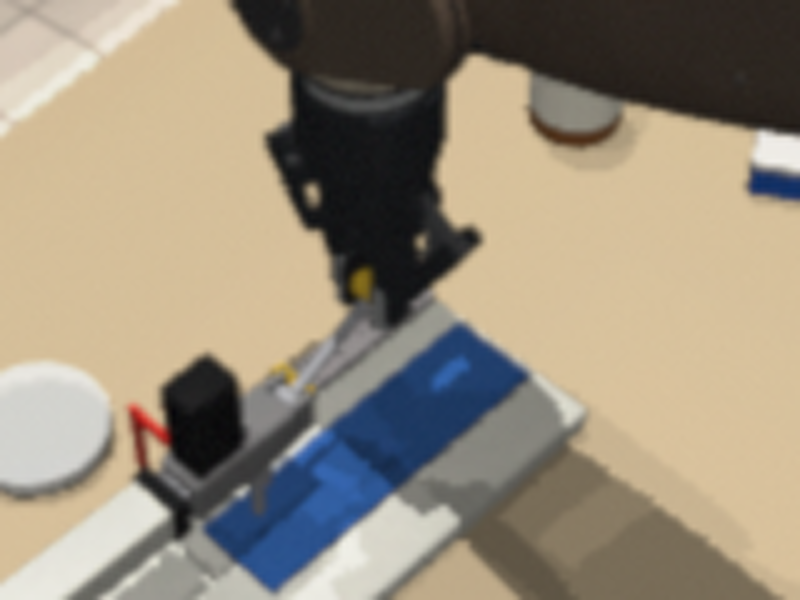

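Handle rises with the fingers (at about 360,280 in the crop), boom unmoved. On to the stop.

Request:
move_arm --plan '[[[0,0,0,0.0045,0,-0.006,0.012],[0,0,0,0.009,0,-0.011,0.012],[0,0,0,0.0105,0,-0.0125,0.012],[0,0,0,0.0105,0,-0.0125,0.012],[0,0,0,0.0105,0,-0.0125,0.012]]]'

```text
time: 5.42
eef_pos: [0.5713, -0.0117, 0.1528]
tcp_rot: [0.74, 0.672, -0.002, -0.004]
contact_force: [-2.0, -1.2, -0.6]
opening: 0.23
```

Run:
```python
from h import *
a=snap('side','s5.png')
go((0,-.1109,.1514)); print(instand(get_state()['eef_pos']))
z=lambda i,x,y:cv2.resize(i[y:y+120,x:x+160,::-1],None,fx=5*1,fy=5,interpolation=cv2.INTER_CUBIC)
cv2.imwrite('pics/c5.png',z(a,180,130))
```

```text
turn [-0.44 -0.14  0.07] shift [-0.0015 -0.0005  0.0014] t 5.47 F [-2.2 -0.9 -2. ] op 0.0192
[ 0.00050012 -0.10936184  0.15278371]
```

View pics/c5.png

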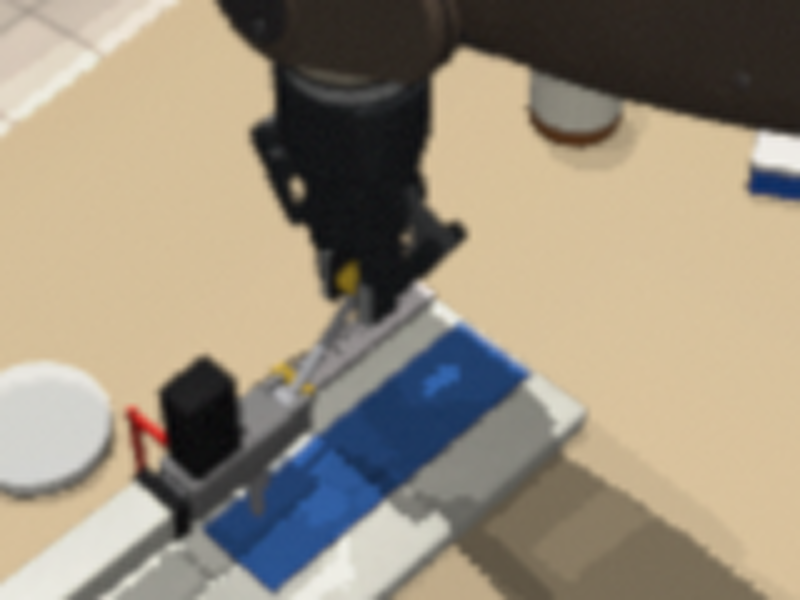

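Request:
move_arm --plan '[[[0,0,0,0.001,0,-0.002,0.012],[0,0,0,0.002,0,-0.003,0.012],[0,0,0,0.002,0,-0.004,0.012],[0,0,0,0.002,0,-0.004,0.012],[0,0,0,0.002,0,-0.004,0.012]]]'

```text
time: 6.1
eef_pos: [0.5714, -0.0095, 0.156]
tcp_rot: [0.74, 0.672, -0.002, -0.004]
contact_force: [2.1, 2.6, -8.5]
opening: 0.227
```

Run:
```python
from h import *
go((0,-.1109,.1514)); print(instand(get_state()['eef_pos']))
```

```text
turn [-0.46 -0.17  0.06] shift [-0.0038 -0.0003  0.0046] t 6.1 F [ 2.1  2.6 -8.5] op 0.0194
[ 0.00033341 -0.10709558  0.1560358 ]
```

Request:
move_arm --plan '[[[0,0,0,0,0,0,0.05],[0,0,0,0,0,0,0.05],[0,0,0,0,0,0,0.06],[0,0,0,0,0,-0.03,0.06],[0,0,0,0,0,-0.07,0.06]]]'

```text
time: 6.72
eef_pos: [0.5713, -0.0097, 0.226]
tcp_rot: [0.74, 0.672, -0.002, -0.005]
contact_force: [-0.6, -0.1, 0.4]
opening: 0.703
```

Run:
```python
from h import *
a=snap('side','s6.png')
go((0.0015,0,.225)); print(instand(get_state()['eef_pos']))
z=lambda i,x,y:cv2.resize(i[y:y+120,x:x+160,::-1],None,fx=5*1,fy=5,interpolation=cv2.INTER_CUBIC)
cv2.imwrite('pics/c6.png',z(a,180,130))
for q in['grip','lever_handle','lever_pivot','pointer']:
        print(q,[(np.round(d['centre'],1).tolist(),round(d['p'],2)) for d in pinpoint('side',q)[:2]])
```

```text
turn [ 0.12 -0.11  0.07] shift [ 0.1076 -0.0022  0.0091] t 6.78 F [1.5 0.1 4. ] op 0.0598
[ 0.00379651 -0.10760108  0.23393401]
grip [([220.4, 212.5], 0.79)]
lever_handle [([250.9, 185.3], 0.46)]
lever_pivot [([237.5, 213.8], 0.85)]
pointer [([210.3, 227.1], 0.66)]
```

View pics/c6.png

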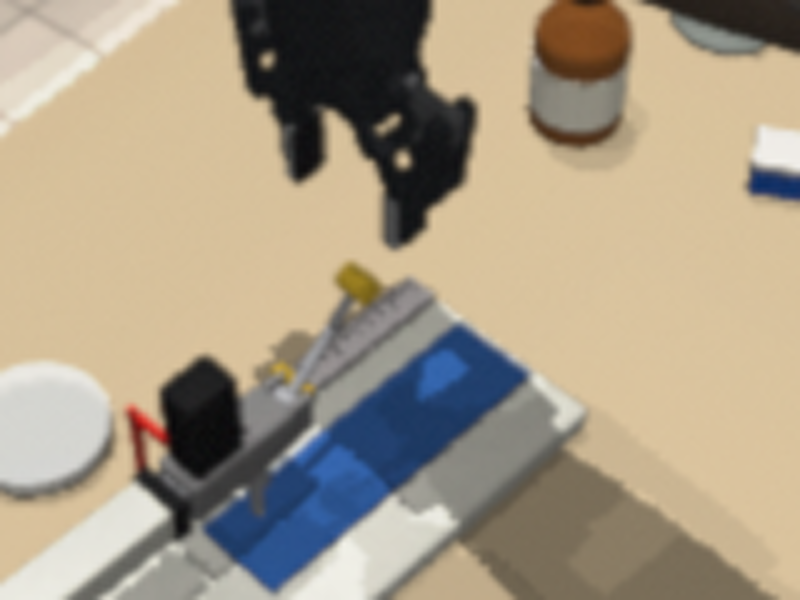

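Request:
move_arm --plan '[[[0,0,0,0.04,-0.001,0,0.06],[0,0,0,0.08,-0.002,0,0.06],[0,0,0,0.109,-0.003,0,0.06],[0,0,0,0.109,-0.003,0,0.06],[0,0,0,0.109,-0.003,0.01,0.06]]]'

```text
time: 7.6
eef_pos: [0.5791, 0.0986, 0.2154]
tcp_rot: [0.74, 0.672, -0.002, -0.004]
contact_force: [0.7, -1.0, 0.4]
opening: 0.702
```

Run:
```python
from h import *
a=snap('side','s7.png');b=snap('top','t7.png')
go((0.002,0.001,.141)); print(instand(get_state()['eef_pos']))
z=lambda i,x,y:cv2.resize(i[y:y+140,x:x+160,::-1],None,fx=2.5*1,fy=2.5,interpolation=cv2.INTER_CUBIC)
cv2.imwrite('pics/c7.png',np.hstack([z(a,170,110),z(b,150,120)]))
```

```text
turn [-0.71 -0.13 -0.  ] shift [0.0002 0.0066 0.0724] t 7.7 F [-1.   0.1  0.2] op 0.0601
[-0.00364879  0.00062193  0.21350267]
```

View pics/c7.png

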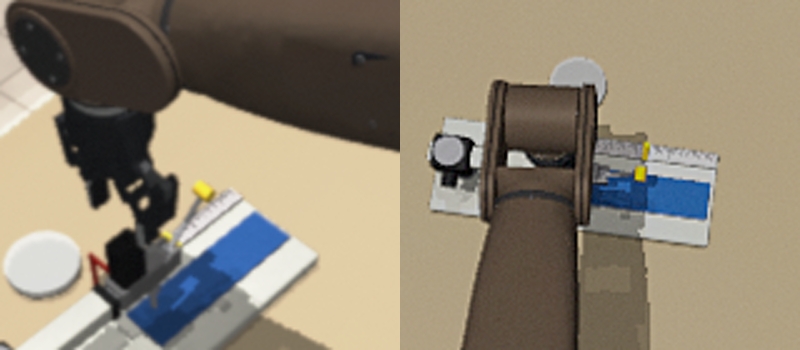

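Request:
move_arm --plan '[[[0,0,0,0,0.005,0.01,0.06],[0,0,0,0,0.005,0.03,0.06],[0,0,0,0,0.005,0.05,0.06],[0,0,0,0,0.005,0.07,0.06],[0,0,0,0,0.005,0.072,0.06]]]'

```text
time: 8.32
eef_pos: [0.5803, 0.0979, 0.1384]
tcp_rot: [0.741, 0.672, -0.005, -0.007]
contact_force: [-1.4, 1.6, 0.1]
opening: 0.702
```

Run:
```python
from h import *
a=snap('side','s8.png');
for i in range(4):
  go((0.0015,0.001,.141)); read_camera('side')
print(instand(get_state()['eef_pos']))
z=lambda i,x,y:cv2.resize(i[y:y+120,x:x+160,::-1],None,fx=5*1,fy=5,interpolation=cv2.INTER_CUBIC)
cv2.imwrite('pics/c8.png',z(a,150,130))
```

```text
turn [-0.89 -0.11 -0.  ] shift [ 0.0003  0.0019 -0.0014] t 8.38 F [ 0.4  0.2 -0.1] op 0.0602
turn [-0.76 -0.12 -0.  ] shift [ 0.0002  0.0012 -0.0001] t 8.43 F [-0.3  0.2 -0.6] op 0.0601
turn [-0.67 -0.13  0.  ] shift [0.0001 0.0007 0.0008] t 8.47 F [ 0.5 -0.3  0.9] op 0.0597
turn [-0.62 -0.13  0.  ] shift [0.0001 0.0004 0.0013] t 8.53 F [-0.  -0.2  0. ] op 0.0601
[0.0012272  0.00088161 0.14258253]
```

View pics/c8.png

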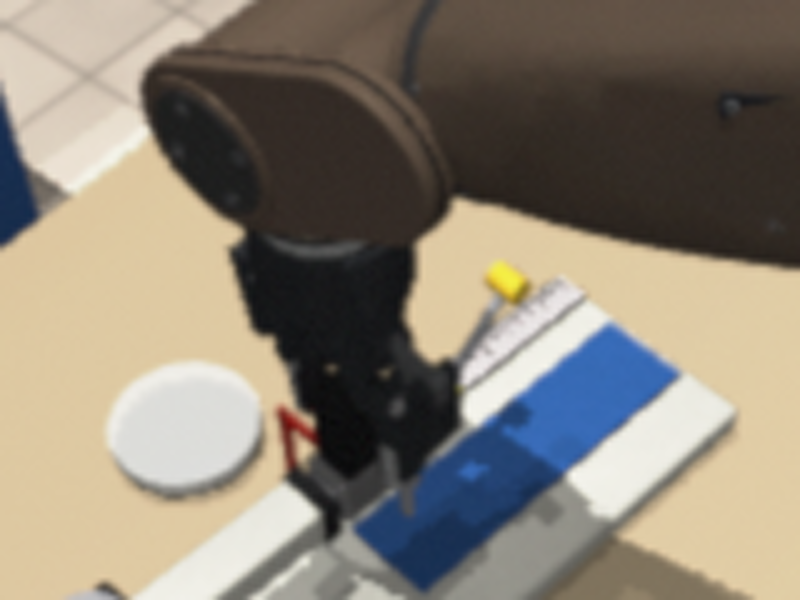

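Request:
move_arm --plan '[[[-0.5,0,0,0,0.0005,0.001,0.045],[-0.5,0,0,0,0.0005,0.001,0.04],[-0.5,0,0,0,0.0005,0.001,0.035],[-0.5,0,0,0,0.0005,0.001,0.02],[-0.5,0,0,0,0.0005,0.001,0.02]]]' --force 40

```text
time: 9.2
eef_pos: [0.5841, 0.0979, 0.1432]
tcp_rot: [0.741, 0.671, 0.001, -0.001]
contact_force: [-1.6, -0.5, 5.4]
opening: 0.318
```

Run:
```python
from h import *
a=snap('side','s9.png');
for i in range(3):
  go((0.0015,0.001,.141)); read_camera('side')
print(instand(get_state()['eef_pos']))
z=lambda i,x,y:cv2.resize(i[y:y+120,x:x+160,::-1],None,fx=5*1,fy=5,interpolation=cv2.INTER_CUBIC)
cv2.imwrite('pics/c9.png',z(a,150,130))
```

```text
turn [ 0.07 -0.16 -0.06] shift [ 0.     -0.0011  0.0022] t 9.25 F [-2.   0.8  5.8] op 0.0275
turn [ 0.07 -0.17 -0.06] shift [-0.     -0.0011  0.0022] t 9.3 F [-1.5  0.2  5.1] op 0.0273
turn [ 0.07 -0.17 -0.06] shift [-0.     -0.0011  0.0022] t 9.35 F [-2.5 -0.8  5.4] op 0.0273
[0.00259311 0.00100614 0.14319286]
```

View pics/c9.png

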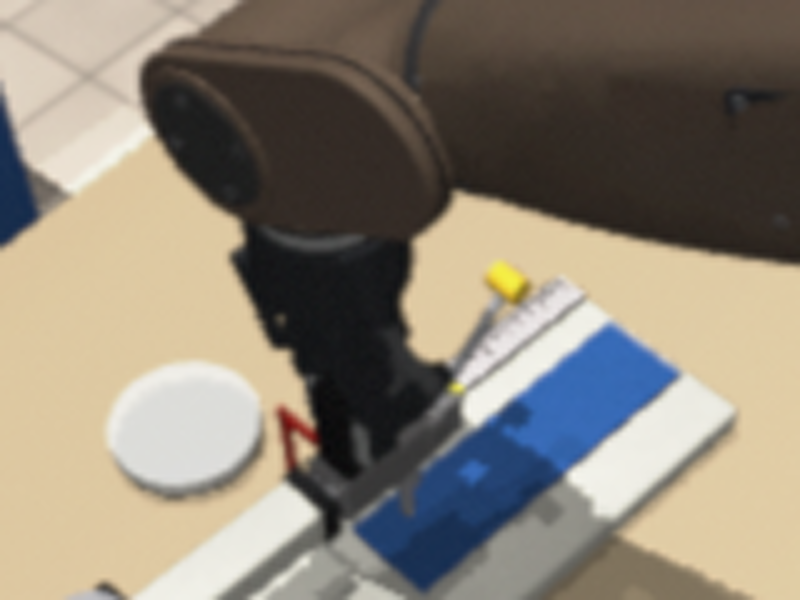

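Request:
move_arm --plan '[[[0,0,0,-0.01,0,0,0.02],[0,0,0,-0.025,0,0,0.02],[0,0,0,-0.04,0,0,0.02],[0,0,0,-0.055,0,0,0.02],[0,0,0,-0.06,0,0,0.02]]]'

```text
time: 10.02
eef_pos: [0.5775, 0.0366, 0.1432]
tcp_rot: [0.741, 0.671, 0.001, -0.001]
contact_force: [-5.1, 1.9, 4.7]
opening: 0.322
```

Run:
```python
from h import *
a=snap('side','s10.png');b=snap('top','t10.png')
for i in range(2):
  go((0.0015,-.06,.141)); read_camera('side')
print(instand(get_state()['eef_pos']))
z=lambda i,x,y:cv2.resize(i[y:y+120,x:x+160,::-1],None,fx=5*1,fy=5,interpolation=cv2.INTER_CUBIC)
cv2.imwrite('pics/c10.png',z(a,150,130))
cv2.imwrite('pics/d10.png',z(b,150,120))
```

```text
turn [-0.04 -0.07 -0.11] shift [ 0.0012 -0.0004  0.0022] t 10.12 F [-5.7 -1.6  4.5] op 0.0272
turn [-0.05 -0.05 -0.1 ] shift [ 0.0012 -0.0004  0.0022] t 10.18 F [-5.9 -0.7  5.4] op 0.0276
[ 0.00193871 -0.06108712  0.14318206]
```

View pics/c10.png

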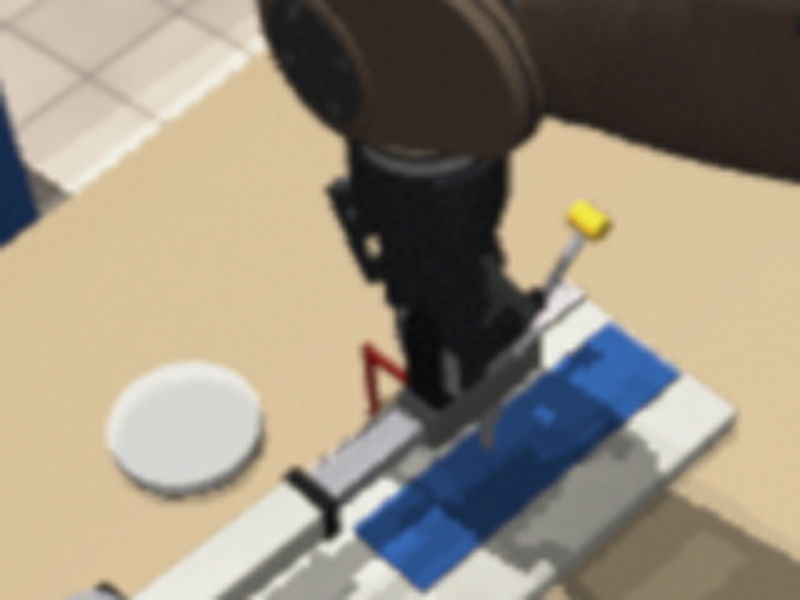

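View pics/d10.png

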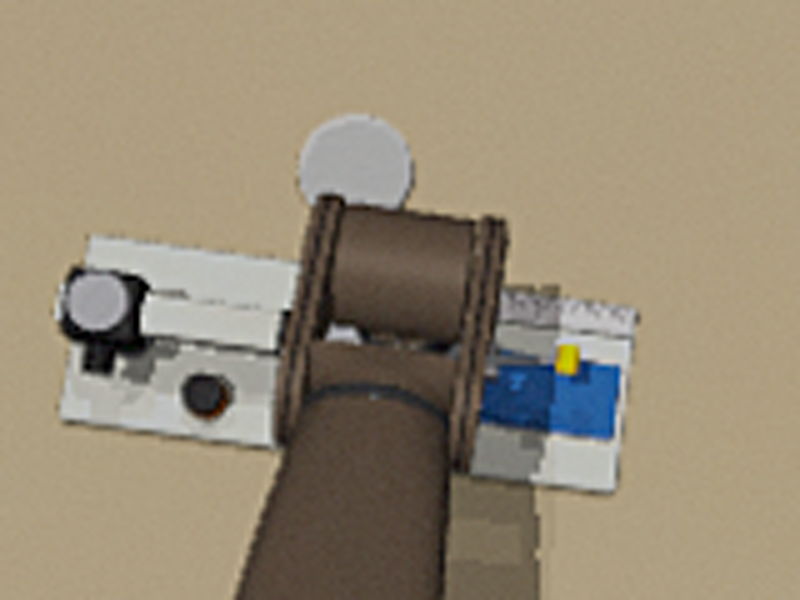

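Run:
```python
from h import *
from scipy.optimize import least_squares
def cents(f,kind):
    im=cv2.imread(f).astype(float); b,g,r=im[...,0],im[...,1],im[...,2]
    w=np.clip(np.minimum(r,g)-b-70,0,None) if kind=='y' else np.clip(r-np.maximum(g,b)-60,0,None)
    m=(w>0).astype(np.uint8); m[:140]=0;m[300:]=0;m[:,:190]=0;m[:,280:]=0
    n,l,s,c=cv2.connectedComponentsWithStats(m,connectivity=8)
    for i in range(1,n):
        if s[i,4]>3:
            k=l==i; ys,xs=np.nonzero(k); W=w[k]; print(f,kind,s[i].tolist(),round((xs*W).sum()/W.sum(),2),round((ys*W).sum()/W.sum(),2))
for f in['t0','t7','s0','s6','s7']:
    cents(f'pics/{f}.png','y')
for f in['t0','s0','s10']:cents(f'pics/{f}.png','r')
for y in(-.10,-.105,-.11,-.115,-.12):
    print(y,[proj(n,T(S,(.06,y,.032)))[0].round(2).tolist() for n in('top','side')])
for y in (0,):
    print('ptr',proj('top',T(S,[(.062,y,.038),(.062,y,.1),(.02,y,.1)])).round(1).tolist(),proj('side',T(S,[(.062,y,.038),(.062,y,.1),(.02,y,.1)])).round(1).tolist())
print('handle up',proj('top',T(S,[(0,-.111,.17)])),proj('side',T(S,[(0,-.111,.17)])))
im=cv2.imread('pics/t0.png'); cv2.imwrite('pics/e.png',cv2.resize(im[150:210,200:285],None,fx=9,fy=9,interpolation=cv2.INTER_NEAREST))
im=cv2.imread('pics/s0.png'); cv2.imwrite('pics/e2.png',cv2.resize(im[180:240,200:280],None,fx=9,fy=9,interpolation=cv2.INTER_NEAREST))
```

```text
pics/t0.png y [247, 177, 3, 7, 17] 247.99 179.68
pics/t0.png y [249, 190, 4, 6, 21] 250.57 192.76
pics/t7.png y [247, 177, 3, 7, 16] 247.99 179.64
pics/t7.png y [244, 187, 5, 5, 21] 245.55 189.03
pics/s0.png y [253, 196, 7, 6, 27] 256.03 198.08
pics/s0.png y [235, 203, 6, 4, 12] 237.75 204.89
pics/s6.png y [248, 183, 7, 7, 29] 250.53 185.85
pics/s7.png y [247, 182, 9, 8, 46] 250.76 185.42
pics/s7.png y [235, 202, 4, 4, 9] 236.44 203.6
pics/t0.png r [213, 172, 7, 10, 25] 217.31 177.04
pics/s0.png r [206, 211, 8, 7, 24] 209.13 214.13
pics/s10.png r [223, 199, 8, 7, 19] 226.09 201.95
-0.1 [[244.25, 179.53], [234.55, 207.92]]
-0.105 [[245.52, 179.68], [235.76, 206.96]]
-0.11 [[246.78, 179.84], [236.96, 206.01]]
-0.115 [[248.04, 179.99], [238.16, 205.06]]
-0.12 [[249.3, 180.15], [239.35, 204.11]]
ptr [[219.0, 175.6], [218.0, 172.3], [216.5, 183.2]] [[208.6, 226.4], [206.3, 213.3], [216.7, 222.1]]
handle up [[245.65435904 189.08308301]] [[251.06427881 185.96743114]]
```

View pics/e.png

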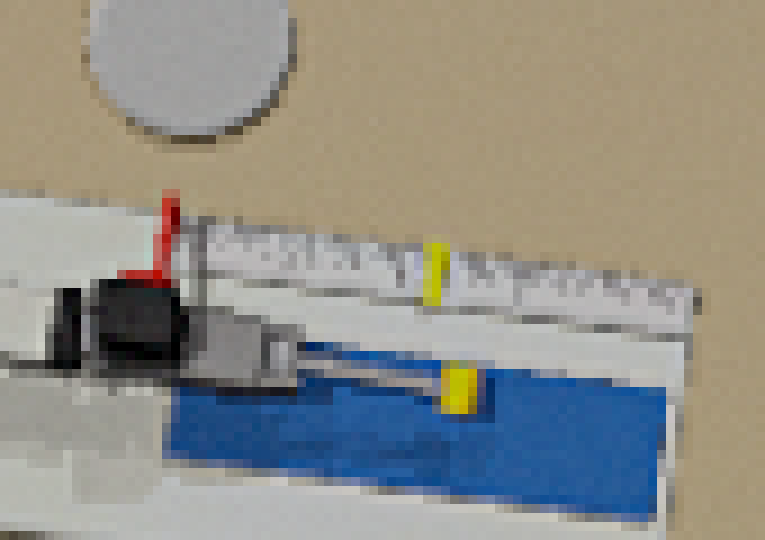

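View pics/e2.png

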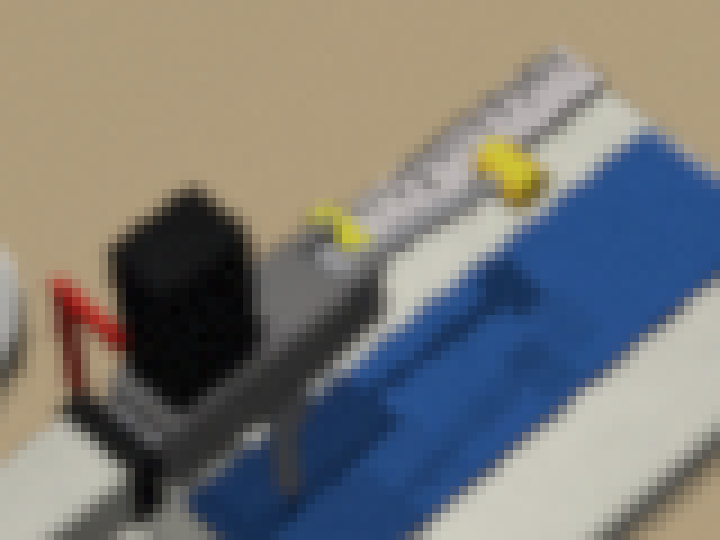

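Request:
move_arm --plan '[[[0,0,0,-0.015,0,0,0.02],[0,0,0,-0.03,0,0,0.02],[0,0,0,-0.042,0,0,0.02],[0,0,0,-0.05,0,0,0.02],[0,0,0,-0.05,0,0,0.02]]]'

```text
time: 10.85
eef_pos: [0.5718, -0.0158, 0.1431]
tcp_rot: [0.741, 0.671, -0.001, -0.001]
contact_force: [-5.8, -1.5, 4.1]
opening: 0.317
```

Run:
```python
from h import *
a=snap('side','s11.png');b=snap('top','t11.png')
for i in range(2):
  go((0.0015,-.1125,.141)); read_camera('side')
print(instand(get_state()['eef_pos']))
for q in['pointer','clip']:
  for n in('side','top'):
    print(q,n,[(np.round(d['centre'],1).tolist(),round(d['p'],2)) for d in pinpoint(n,q)[:2]])
z=lambda i,x,y:cv2.resize(i[y:y+60,x:x+80,::-1],None,fx=10*1,fy=10,interpolation=cv2.INTER_NEAREST)
cv2.imwrite('pics/c11.png',z(a,210,170))
cv2.imwrite('pics/d11.png',z(b,210,150))
print('hd',proj('top',T(S,[(0,-.111-.1135,.17)])),proj('side',T(S,[(0,-.111-.1135,.17)])))
print(proj('side',T(S,[(.062,-.115,.038),(.062,-.115,.105),(.02,-.115,.105)])).round(1).tolist())
```

```text
turn [-0.14  0.07 -0.11] shift [0.0007 0.0002 0.0021] t 10.95 F [-5.9  0.2  4.4] op 0.0269
turn [-0.14  0.07 -0.11] shift [0.0007 0.0002 0.0022] t 11.0 F [-6.7 -1.1  3.7] op 0.0274
[ 0.00133554 -0.11312309  0.14316307]
pointer side [([238.9, 202.7], 0.75)]
pointer top []
clip side []
clip top []
hd [[277.52078316 193.02406042]] [[279.79171621 163.65600405]]
[[237.6, 203.5], [236.7, 188.8], [247.2, 196.8]]
```

View pics/c11.png

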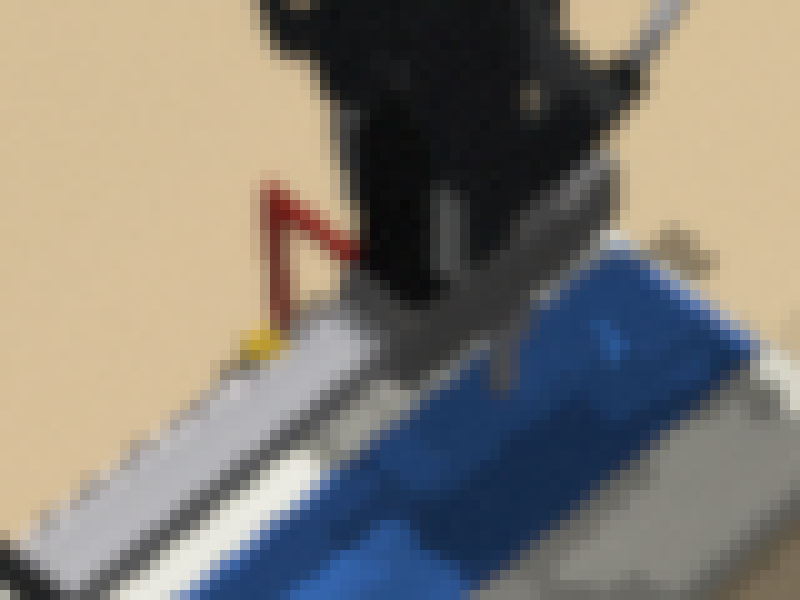

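View pics/d11.png

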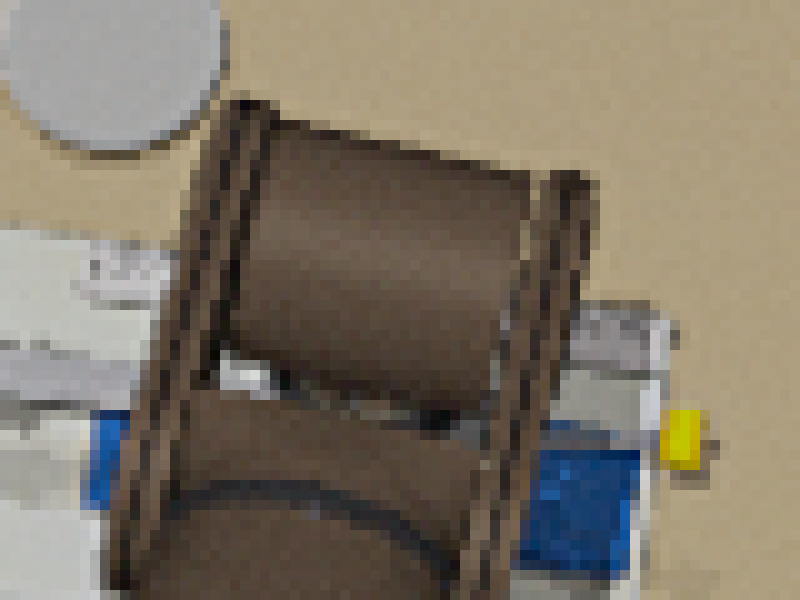

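Run:
```python
from h import *
out=[]
for f,y in (('s0',-.115),('s7',-.115),('s11',-.115)):
    im=cv2.imread(f'pics/{f}.png')[190:220,220:255]; im=cv2.resize(im,None,fx=11,fy=11,interpolation=cv2.INTER_NEAREST)
    P=proj('side',T(S,[(.046,y-.005,.033),(.046,y+.005,.033),(.074,y+.005,.033),(.074,y-.005,.033)]))
    q=((P-[220,190]+.5)*11).round().astype(int); cv2.polylines(im,[q],True,(255,0,255),1)
    t=proj('side',T(S,[(.062,-.1156,.038),(.062,-.1156,.1)])); q=((t-[220,190]+.5)*11).round().astype(int); cv2.line(im,tuple(map(int,q[0])),tuple(map(int,q[1])),(0,255,0),1)
    out.append(im[:,:])
im=np.hstack(out);im=cv2.resize(im,None,fx=.69,fy=.69); cv2.imwrite('pics/f.png',im);print(im.shape)
```

```text
(228, 797, 3)
```

View pics/f.png

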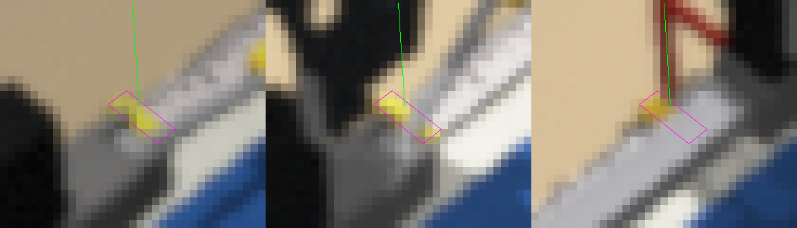

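Request:
move_arm --plan '[[[0,0,0,0.001,0,0,0.02],[0,0,0,0.001,0,0,0.02],[0,0,0,0.001,0,0,0.02],[0,0,0,0.001,0,0,0.02],[0,0,0,0.001,0,0,0.02]]]'

```text
time: 11.88
eef_pos: [0.5719, -0.0147, 0.1432]
tcp_rot: [0.741, 0.671, -0.001, -0.0]
contact_force: [-4.5, -0.6, 3.9]
opening: 0.321
```

Run:
```python
from h import *
a=snap('side','s12.png');b=snap('top','t12.png')
go((0.0015,-.1125,.141));st=get_state();print(instand(st['eef_pos']),abs(st['dq']).max())
z=lambda i,x,y:cv2.resize(i[y:y+90,x:x+100,::-1],None,fx=4,fy=4,interpolation=cv2.INTER_NEAREST)
cv2.imwrite('pics/c12.png',np.hstack([z(a,200,140),z(b,200,140)]))
```

```text
turn [-0.14  0.08 -0.1 ] shift [-0.0004  0.0002  0.0022] t 11.97 F [-3.9 -1.7  3.5] op 0.0275
[ 0.00134429 -0.11212975  0.14318108] 0.00148718790882645
```

View pics/c12.png

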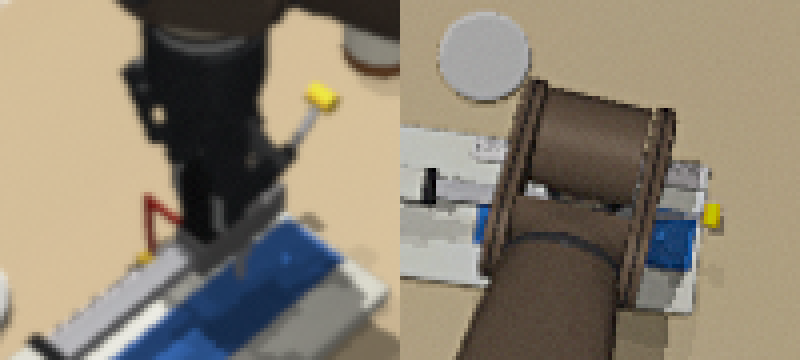

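The red pointer's tip (about 238,203) stands over the yellow clip. The lever handle is up (about 280,164), the button is squeezed in at a 27.5 mm opening, and the arm is at rest. I'm handing in.

```bash
python3 -c "
from plant import ticket
print(ticket.sign_off())"
```

```text
the job is handed in; nothing more can be done
None
```

I raised the lever to its stop with the boom still at home, where the stop pushed back with about 8.5 N. I then squeezed the lock button with a 40 N grip, slid the boom out about 113 mm to the clip, and handed in at about 12 s still holding it.

- **Pointer:** I estimate it is within about 1–2 mm of the clip's middle. The top and side views agree to that, but near the end the arm hid the clip from the top camera. The clip's place there comes from the earlier pictures, and the last side picture shows the pointer tip over it.
- **Button:** The fingers were 27.5 mm apart, which matches the button fully in (28 mm across block and button).
- **Lever:** The handle still showed up in both last pictures.
- **Rest of the scene:** The arm was at rest, and I touched no bystander. I did not measure their positions again at the end.
- **Checks that failed or disagreed:** The point network did not find the clip in either view near the end, nor the pointer from above. Its early grip position was also about 5 pixels off in the top view, so I relied on the picture geometry instead.

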